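Hang the dip baskets over the drip tray

TASK

Slide the grey drip tray in under the hook until its far edge (the one away from the robot) just meets the white line scribed on the bench, square to it and not past it. Then hang the three dip baskets upright on the brass hook one at a time, large, then medium, then small, each nested in the cup of the one before, let go of them all, and leave the other things on the bench where they are.

Things in the scene. Friction and masses are not known exactly. Their poses are not given: they have to be found in the camera images.
- hook (a point): Fixed brass hook. On the axis of its level 7 mm bar, 200 mm above the bench; x points from the tip back to the carrying rod, z up. The bar runs from x = -35 mm (then turns up) to x = +40 mm, where the 7 mm rod rises to the lamp. Room for three: large near x = +10 mm, medium 0, small -10 mm (10 mm apart; over 15 mm the cups clash). Bring each cup in 28 mm high to clear the rim already hung, then lower.
- hook_tip (a point): Top end of the hook's upturned tip (its round end reaches 3.5 mm higher): 47 mm in front of hook (towards the robot) and 18 mm higher; same axes. Baskets go on over it, moving along +x.
- lamp (a point): Middle of the underside of the lamp panel over the hook, 370 mm above the bench: 60 mm deep (x), 300 mm long (y), 24 mm thick, same axes as hook. It leaves no room for an upright gripper over the baskets' places: the tool must lean back towards the tip side, some 30 to 45 degrees. Two posts 14 mm thick (feet 48 mm across) stand at y = +/-130 mm, 12 mm behind this point (x).
- line (a point): Middle of the white line scribed on the bench (3 mm wide, 250 mm long, along this frame's y). It belongs to the stand: x has the direction of hook's x, and the line is 90 mm farther along x than hook. The far edge of the tray must come up to it.
- tray_edge (a point): Loose grey drip tray, 150 mm (x) by 170 mm (y), 22 mm high, 4 mm walls, about 500 g, resting on the bench before the hook. This point is the middle of the outer face of its far wall, 11 mm up; frame x points out of that face (away from the robot), so the near wall's outer face is at x = -150 mm. It slides on the bench and stops where it is left.
- large_grip (a point): Large dip basket, 170 g: steel cup 120 mm across, 30 mm deep, on a rigid wire handle with a flat blue grip plate 14 mm wide (y), 6 mm thick (x), 42 mm tall. Point in the grip, 2 mm above its middle, 177 mm above the cup's underside. z up; front and back alike. Hung on the hook, this point is 33 mm above the axis of the hook's bar.
- large_eye (a point): Large basket's eye: wire axis (4.4 mm wire) at the peak of its handle, 27 mm below the grip point, 150 mm above the underside, same axes. The handle lies in the y-z plane: wires at y = +/-58 mm from the cup's rim up to 82 mm above the underside, +/-16 mm from 113 to 138 mm, then the peak. The hook goes through along x.
- medium_grip (a point): Medium dip basket, 120 g: steel cup 84 mm across, 30 mm deep, on a rigid wire handle with a flat red grip plate 20 mm wide (y), 6 mm thick (x), 42 mm tall. Point in the grip, 2 mm above its middle, 167 mm above the cup's underside. z up; front and back alike. Hung on the hook, this point is 33 mm above the axis of the hook's bar.
- medium_eye (a point): Medium basket's eye: wire axis (4.4 mm wire) at the peak of its handle, 27 mm below the grip point, 140 mm above the underside, same axes. The handle lies in the y-z plane: wires at y = +/-40 mm from the cup's rim up to 74 mm above the underside, +/-16 mm from 103 to 128 mm, then the peak. The hook goes through along x.
- small_grip (a point): Small dip basket, 80 g: steel cup 48 mm across, 30 mm deep, on a rigid wire handle with a flat yellow grip plate 26 mm wide (y), 6 mm thick (x), 42 mm tall. Point in the grip, 2 mm above its middle, 157 mm above the cup's underside. z up; front and back alike. Hung on the hook, this point is 33 mm above the axis of the hook's bar.
- small_eye (a point): Small basket's eye: wire axis (4.4 mm wire) at the peak of its handle, 27 mm below the grip point, 130 mm above the underside, same axes. The handle lies in the y-z plane: wires at y = +/-22 mm from the cup's rim up to 66 mm above the underside, +/-16 mm from 93 to 118 mm, then the peak. The hook goes through along x.
- mandrel_mid (a point): Bystander: a steel ring mandrel, a slender cone 200 mm tall standing on a foot 48 mm across; loose, leave alone. This point is on its axis, half-way up.
- bottle_mid (a point): Bystander: an amber bottle 44 mm across, 110 mm tall, standing loose; leave alone. This point is on its axis, half-way up.
- hammer_mid (a point): Bystander: a small hammer, 240 mm long, lying along this frame's x, under 40 mm high; leave alone. This point is near the middle of its handle.
There are look-alikes about, which are no part of the job. What is meant by the part that bears tray_edge is not blue, and is the larger of those in its own colour.

How it is judged:
On the way, in this order (a step that is already met when the one before it is completed fails the run):
1. the tray's far edge lies on the scribed line, within 5 mm, square to it, and the tray is let go (x of tray_edge in the frame of line between -0.005 and 0.005 m and y of tray_edge in the frame of line between -0.03 and 0.03 m and angle between the x axis of tray_edge and the x axis of line, either way round below 0.07 rad and contact force between the fingers and tray below 0.1 N and linear speed of tray below 0.02 m/s), for 0.1 s.
2. the large basket hangs upright on the hook, released (x of large_grip in the frame of hook between -0.036 and 0.036 m and y of large_grip in the frame of hook between -0.01 and 0.01 m and z of large_grip in the frame of hook between 0.026 and 0.036 m and angle between large_grip's own z axis and vertical below 0.15 rad and contact force between the fingers and large below 0.1 N), for 0.2 s.
3. the medium basket hangs on the hook, its cup in the large one, released (all of step 2 and x of medium_grip in the frame of hook between -0.036 and 0.036 m and y of medium_grip in the frame of hook between -0.01 and 0.01 m and z of medium_grip in the frame of hook between 0.026 and 0.036 m and angle between medium_grip's own z axis and vertical below 0.15 rad and contact force between the fingers and medium below 0.1 N and z of medium_grip in the frame of large_grip between -0.006 and 0.006 m and horizontal distance between medium_grip and large_grip below 0.022 m), for 0.2 s.
4. the small basket hangs on the hook, its cup in the medium one, released (all of step 3 and x of small_grip in the frame of hook between -0.036 and 0.036 m and y of small_grip in the frame of hook between -0.01 and 0.01 m and z of small_grip in the frame of hook between 0.026 and 0.036 m and angle between small_grip's own z axis and vertical below 0.15 rad and contact force between the fingers and small below 0.1 N and z of small_grip in the frame of medium_grip between -0.006 and 0.006 m and horizontal distance between small_grip and medium_grip below 0.022 m), for 0.2 s.
At the end, for the whole second after the job is handed in: Tray's far edge within 5 mm of the line, square within 0.07 rad, centred within 30 mm; all baskets upright (0.15 rad) on the hook's straight part, medium's cup in large's and small's in medium's (neighbouring handles within 22 mm), released and at rest (all of step 4 and x of tray_edge in the frame of line between -0.005 and 0.005 m and y of tray_edge in the frame of line between -0.03 and 0.03 m and angle between the x axis of tray_edge and the x axis of line, either way round below 0.07 rad and linear speed of each of large, medium, small, tray below 0.03 m/s); the robot touches nothing.
It fails at once if the tray is pushed more than 8 mm past the line (x of tray_edge in the frame of line above 0.008 m).
It fails at once if the mandrel is moved or upset (distance of mandrel_mid from where it was at the start of the episode above 0.025 m).
It fails at once if the bottle is moved or upset (distance of bottle_mid from where it was at the start of the episode above 0.025 m).
It fails at once if the hammer is moved or upset (distance of hammer_mid from where it was at the start of the episode above 0.025 m).
It also fails if it takes over 72 s, if anything falls off the work surface, if the arm or the gripper's body presses on something with over 40 N, if the wrist force passes 120 N, or if a joint passes its speed limit or range.

ROBOT

A 7-joint arm with a two-finger parallel gripper is mounted at the origin on the work surface. World frame = base frame: x ahead of the robot, y to its left, z up, the work surface at z = 0. Lengths are in m, angles in rad, forces in N, time in s.
With the tool pointing down it reaches from about 0.425 to 0.825 m from the base axis. Payload 3.6 kg.
Tool frame: the origin (TCP) lies where the fingers leave the gripper's body, on its centre line; the fingertips stand 73 mm ahead of it and the grasp point (between the pads) lies 54 mm ahead of it; z points along the fingers, y is the line along which they close (so a half turn about z gives the same grasp; the last joint's range is limited). The gripper opens to 85 mm and grips with 20 to 120 N. Pads are 22 mm wide; open, the fingers measure 114 mm over their backs; the gripper's body (76 mm by 85 mm) begins 54 mm behind the grasp point. The pads swing forward as they close: fully open they stand 13 mm farther back than shut.
Start: joints at [1.089, 0.615, -0.013, 1.423, 0.008, 1.103, -0.04], TCP at [0.286, -0.584, 0.304] pointing down, gripper open.
Joint ranges: [-3.12, 3.12], [-0.3, 2.06], [-1.34, 1.32], [0.26, 2.42], [-1.36, 4.5], [0.01, 1.98], [-2.84, 2.84]. Speed limits (rad/s): [2.79, 2.79, 3.14, 3.14, 3.14, 3.14, 3.14].

INTERFACE

Orientations are given as a unit quaternion [x, y, z, w].
In Python, from station import arm, snapshot, camera_info, ticket gives the robot as it stands. Calls block until the motion is done:
- arm.movep(position, orientation): joint-space move of the TCP to a pose.
- arm.line_to(position, velocity=0.15, ori=None): straight line of the TCP; ori=None keeps the orientation; velocity is the mean speed in m/s.
- arm.move_j(angles): joint-space move.
- arm.move_gripper(opening, effort=None): opening from 0.0 (shut) to 1.0 (fully open); effort is the grip in N (None keeps the last); returns when the fingers have stopped.
- arm.pause(seconds).
- arm.ik(position, orientation): joint angles nearest the present ones, or None.
- snapshot(name): name is "scene" or "top" or "wrist"; returns the picture (420x560x3 uint8, blue, green, red); there is no depth.
- camera_info(name): a dict with "fx", "fy", "cx", "cy" (pixels), "R" (3x3) and "t" (3): a world point X has camera coordinates R X + t; the wrist camera has in their place "T_tool_cam" (4x4, takes a point from camera to tool coordinates, whose origin is the TCP and whose axes are the flange's). Camera axes: x right, y down, z forward; pixel columns grow to the right and rows downward; lengths in m; the calibration is good to about 2 mm. A picture is of the moment at which its call begins: read the wrist's pose just before it. camera_info takes no time and is no camera call.
A pose or a line that the arm cannot do raises arm.MotionError and nothing moves.
- ticket.finish_job(): hands the job in; it is judged then, once.
Readings, each from a call of its own:
- arm.read_time(): time.
- arm.read_joint_positions(): joint angles.
- arm.read_dq(): joint speeds.
- arm.read_effort(): joint torques, N m.
- arm.read_tool_pos(): TCP position.
- arm.read_eef_rot(): TCP orientation.
- arm.read_ft_force(): force on the tool from outside, world axes, zero at the start.
- arm.read_wrist_torque(): the same for the moment, N m.
- arm.read_opening(): opening from 0.0 (shut) to 1.0 (fully open).
- arm.read_finger_force(): force on a finger pad.
Only numpy, scipy, OpenCV 4.12 (cv2) and the standard library are available. Lean on these libraries where they do the work, as an engineer would, in place of code of your own. Each camera call takes 0.05 s, during which the arm holds its last target. There are 200 camera calls.

## Working session

There is one attempt and no reset: what is moved stays moved. The work goes in short steps, each a Python script; the robot and the scene stay as the last script left them, time stands still between calls to the robot, and variables do not carry over. Pictures are saved under pics/ and viewed, at most 13 in all, crops included, and the job is handed in when it is done.

```bash
ls; mkdir -p pics; python3 - <<'E'
from station import arm, snapshot, camera_info
import cv2,numpy as np
np.set_printoptions(precision=4,suppress=True)
for n in ("scene","top"):
    im=snapshot(n); cv2.imwrite(f"pics/{n}0.png",im)
    print(n,camera_info(n))
print(camera_info("wrist"),arm.read_tool_pos(),arm.read_eef_rot(),arm.read_time())
E
```

```text
pics
scene {'fx': 457.1592273640483, 'fy': 457.1592273640483, 'cx': 277.9451859999766, 'cy': 215.09946594352502, 'R': array([[-0.2577,  0.9661,  0.015 ],
       [ 0.6815,  0.1927, -0.706 ],
       [-0.685 , -0.1717, -0.708 ]]), 't': array([ 0.1395, -0.2345,  1.7099])}
top {'fx': 476.8892939670569, 'fy': 476.8892939670569, 'cx': 277.2461946089564, 'cy': 207.9983704937616, 'R': array([[ 0.1009, -0.9949,  0.0007],
       [-0.9715, -0.0986, -0.2154],
       [ 0.2144,  0.021 , -0.9765]]), 't': array([-0.0526,  0.6058,  1.4615])}
{'fx': 321.5807700397579, 'fy': 321.5807700397579, 'cx': 282.16303522529347, 'cy': 208.84663298424422, 'T_tool_cam': array([[ 0.0011, -0.9518, -0.3067,  0.0789],
       [ 1.    ,  0.0015, -0.001 , -0.0003],
       [ 0.0014, -0.3067,  0.9518, -0.0703],
       [ 0.    ,  0.    ,  0.    ,  1.    ]])} [ 0.2859 -0.5832  0.3028] [ 0.9741  0.226  -0.0003 -0.0012] 0.1
```

View pics/scene0.png

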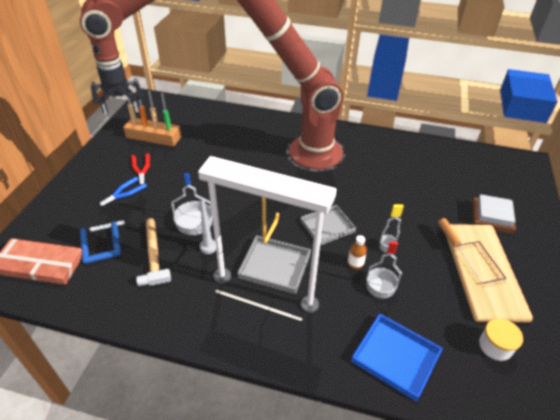

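View pics/top0.png

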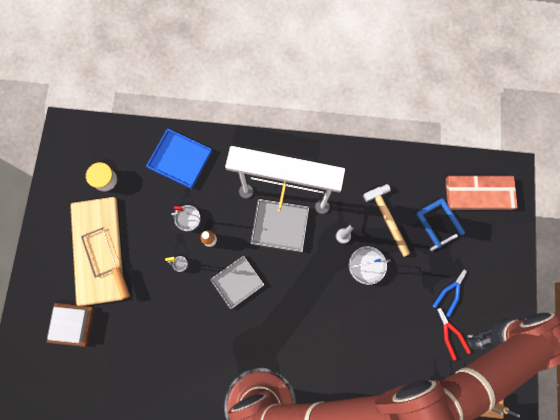

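The scene picture shows the hook stand at about (265,200), the white line (216,291)-(301,319), large basket (192,215) with a blue grip (187,180), medium (382,280) with a red grip (392,247), and small (389,240) with a yellow grip (398,211).

There are three tray candidates in the top view: blue (180,158), grey A (280,225) and grey B (237,282). Blue is ruled out by colour. A looks like the larger grey one, so I'll measure both and confirm in a crop.

```bash
cat > h.py <<'E'
from station import arm, snapshot, camera_info
import cv2,numpy as np
np.set_printoptions(precision=4,suppress=True)
CI={n:camera_info(n) for n in("scene","top","wrist")}
from scipy.spatial.transform import Rotation as Rot
def cam(n,pose=None):
    c=CI[n]
    if n!="wrist": return c,c["R"].T,-c["R"].T@c["t"]
    p,q=pose; T=c["T_tool_cam"]; Rw=Rot.from_quat(q).as_matrix()
    return c,Rw@T[:3,:3],Rw@T[:3,3]+p
def ray(n,px,pose=None):
    c,R,o=cam(n,pose)
    d=R@np.array([(px[0]-c["cx"])/c["fx"],(px[1]-c["cy"])/c["fy"],1.]); return o,d/np.linalg.norm(d)
def onz(n,px,z=0.,pose=None):
    o,d=ray(n,px,pose); return o+d*(z-o[2])/d[2]
def proj(n,X,pose=None):
    c,R,o=cam(n,pose); v=R.T@(np.asarray(X)-o); return np.array([c["fx"]*v[0]/v[2]+c["cx"],c["fy"]*v[1]/v[2]+c["cy"]])
def tri(*rays):
    A=0;b=0
    for o,d in rays:
        P=np.eye(3)-np.outer(d,d);A=A+P;b=b+P@o
    X=np.linalg.solve(A,b); return X,max(np.linalg.norm((np.eye(3)-np.outer(d,d))@(X-o)) for o,d in rays)
def blobs(im,lo,hi,roi,mn=4):
    x0,y0,x1,y1=roi
    m=cv2.inRange(cv2.cvtColor(im,cv2.COLOR_BGR2HSV),np.array(lo),np.array(hi))
    k=np.zeros_like(m);k[y0:y1,x0:x1]=m[y0:y1,x0:x1]
    cs=cv2.findContours(k,cv2.RETR_EXTERNAL,cv2.CHAIN_APPROX_NONE)[0]
    out=[]
    for c in sorted(cs,key=cv2.contourArea,reverse=True):
        if len(c)>=mn: out.append((c,cv2.minAreaRect(c)))
    return out
E
python3 - <<'E'
from h import *
s=cv2.imread("pics/scene0.png");t=cv2.imread("pics/top0.png")
for n in("scene","top"): print(n,cam(n)[2])
col={"blue":((100,120,60),(125,255,255)),"red":((0,150,80),(6,255,255)),"yel":((20,120,120),(32,255,255))}
R={"blue":((178,165,200,200),(360,250,400,280)),"red":((384,236,402,258),(165,200,195,220)),"yel":((385,200,410,222),(160,250,182,272))}
for c in col:
    P=[]
    for n,im,roi in(("scene",s,R[c][0]),("top",t,R[c][1])):
        b=blobs(im,*col[c],roi)
        if b: print(c,n,[(r[0],r[1],r[2],cv2.boundingRect(k)) for k,r in b[:2]]); P.append(ray(n,b[0][1][0]))
    if len(P)==2: print(tri(*P))
# trays
for n,im,roi in(("scene",s,(225,190,360,300)),("top",t,(200,190,320,320))):
    for k,r in blobs(im,(0,0,75),(180,50,200),roi)[:3]:
        ap=cv2.approxPolyDP(cv2.convexHull(k),5,True)[:,0]
        print("tray",n,cv2.contourArea(k),ap.tolist()); print(np.array([onz(n,p,.022)[:2] for p in ap]))
b=blobs(s,(0,0,90),(180,90,255),(205,285,305,325))
for k,r in b[:2]:
    p=k[:,0]; i=np.argmin(p[:,0]);j=np.argmax(p[:,0]); print("line",p[i],p[j],onz("scene",p[i]),onz("scene",p[j]),r)
a=cv2.resize(t[130:310,150:390],(480*1,360));b=cv2.resize(s[150:320,180:350],None,fx=2.1,fy=2.1)
cv2.imwrite("pics/crop1.png",np.hstack([cv2.resize(a,(440,330)),b[:330,:357]]))
E
```

```text
scene [1.367  0.2041 1.043 ]
top [ 0.2805 -0.0233  1.5578]
blue scene [((186.86537170410156, 177.82693481445312), (12.159199714660645, 6.864064693450928), 78.69007110595703, (183, 172, 9, 13))]
blue top [((377.4117736816406, 259.64703369140625), (1.4552137851715088, 5.3357834815979), 75.96376037597656, (375, 259, 6, 3))]
(array([ 0.4597, -0.2963,  0.1828]), np.float64(0.000192857852602919))
red scene [((392.50006103515625, 247.0), (7.554830074310303, 12.087728500366211), 15.945395469665527, (388, 242, 10, 12))]
red top [((178.20590209960938, 207.67648315429688), (8.48874568939209, 3.6380343437194824), 14.03624439239502, (174, 206, 9, 5))]
(array([0.5559, 0.3004, 0.1722]), np.float64(0.0005359551874677319))
yel scene [((397.0, 210.0), (12.0, 12.0), 90.0, (391, 204, 13, 13))]
yel top [((170.36538696289062, 258.8269348144531), (4.510671138763428, 10.982503890991211), 78.69007110595703, (165, 256, 12, 6))]
(array([0.4039, 0.3029, 0.1604]), np.float64(0.00026678562656242387))
tray scene 4633.0 [[337, 190], [356, 230], [317, 299], [238, 276], [236, 190]]
[[ 0.2108  0.1161]
 [ 0.3764  0.203
[... 208 characters left out ...]
[ 0.6134 -0.1367]
 [ 0.6663 -0.1178]]
tray top 2311.0 [[258, 199], [308, 206], [302, 251], [250, 243]]
[[ 0.6416  0.0763]
 [ 0.6347 -0.0905]
 [ 0.4841 -0.0842]
 [ 0.493   0.086 ]]
tray top 1505.0 [[243, 255], [263, 285], [229, 308], [210, 279]]
[[0.452  0.1041]
 [0.3633 0.0296]
 [0.2812 0.1285]
 [0.365  0.2   ]]
tray top 84.0 [[252, 190], [246, 198], [239, 194]]
[[0.6702 0.0995]
 [0.641  0.1162]
 [0.6522 0.1409]]
line [215 290] [302 320] [ 0.6876 -0.141   0.    ] [0.7164 0.1121 0.    ] ((258.60003662109375, 304.70001220703125), (92.02228546142578, 4.743416786193848), 18.434946060180664)
line [271 285] [299 285] [0.6298 0.0035 0.    ] [0.6088 0.079  0.    ] ((285.0, 288.5), (7.0, 28.0), 90.0)
```

View pics/crop1.png

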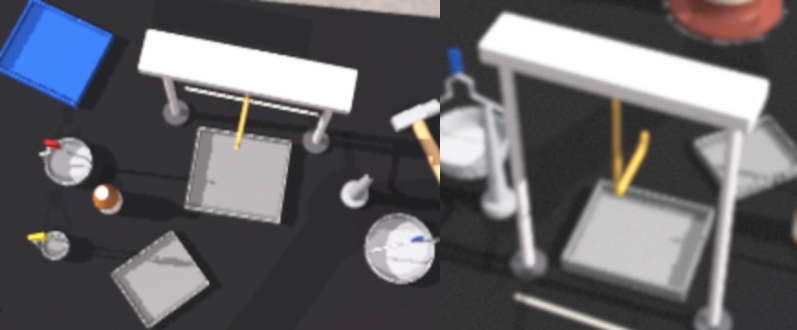

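The crop confirms it: grey A at top (280,225) measures about 150 x 168 mm and grey B about 120 x 125 mm, so A is the tray meant. Next I'll get the basket yaws, the hook and bystander positions, and check IK.

```bash
cat >> h.py <<'E'
def tool(yaw,lean,flip=False):
    "tool z leans forward (cos yaw,sin yaw) by lean from straight down; flip: tool x (camera side) forward/up"
    f=np.array([np.cos(yaw),np.sin(yaw),0]);u=np.array([0,0,1.])
    z=f*np.sin(lean)-u*np.cos(lean); x=f*np.cos(lean)+u*np.sin(lean)
    if not flip:x=-x
    return Rot.from_matrix(np.c_[x,np.cross(z,x),z]).as_quat()
def zax(q): return Rot.from_quat(q).as_matrix()[:,2]
E
python3 - <<'E'
from h import *
s=cv2.imread("pics/scene0.png");t=cv2.imread("pics/top0.png")
L=onz("scene",(258.6,304.7)); print("line mid",L)
for y in(-6,):
    x=np.array([np.cos(-.113),np.sin(-.113),0]); hk=L-.09*x+[0,0,.2]; tip=hk-.047*x+[0,0,.018]
    print("hook",hk,"tip",tip,[proj(n,p) for n in("scene","top") for p in(hk,tip)])
# brass mask
for n,im,roi in(("scene",s,(255,185,290,250)),("top",t,(270,170,295,220))):
    for k,r in blobs(im,(12,100,80),(35,255,255),roi)[:2]:
        p=k[:,0];print("brass",n,cv2.boundingRect(k),p[p[:,1].argmin()],p[p[:,1].argmax()],p[p[:,0].argmin()],p[p[:,0].argmax()])
print("bottle",onz("top",(208,239),.11),"mandrel foot",onz("top",(343,238),0),onz("scene",(208,246),0))
for nm,p,h in(("L",(.4597,-.2963),.183),("M",(.5559,.3004),.172),("S",(.4039,.3029),.16),("hk",hk[:2],.25)):
    for lean in(.5,.6,.7):
        ok=[]
        for flip in(0,1):
            for yd in range(-180,180,15):
                q=tool(np.radians(yd),lean,flip)
                if all(arm.ik(np.r_[p,h+dz]-.054*zax(q),q) is not None for dz in(0,.1)): ok.append((flip,yd))
        print(nm,lean,ok)
c=[cv2.resize(s[y:y+75,x:x+65],None,fx=4,fy=4,interpolation=cv2.INTER_CUBIC) for x,y in((160,165),(355,235),(362,196))]
d=[cv2.resize(t[y:y+60,x:x+52],None,fx=5,fy=5,interpolation=cv2.INTER_CUBIC) for x,y in((342,235),(160,190),(152,235))]
cv2.imwrite("pics/crop2.png",np.vstack([np.hstack(c),np.hstack(d)])[:600])
E
```

```text
line mid [ 0.7014 -0.0112  0.    ]
hook [ 0.612  -0.0011  0.2   ] tip [0.5653 0.0042 0.218 ] [array([271.4793, 231.4686]), array([278.4035, 214.175 ]), array([280.7853, 197.1644]), array([277.3856, 211.2094])]
brass scene (261, 198, 19, 45) [262 198] [264 242] [261 199] [279 219]
brass top (278, 182, 9, 29) [283 182] [278 210] [278 209] [286 183]
bottle [0.4801 0.2092 0.11  ] mandrel foot [ 0.5436 -0.2158  0.    ] [ 0.5421 -0.2177  0.    ]
L 0.5 [(0, -180), (0, -165), (0, -150), (0, -135), (0, -120), (0, -105), (0, -90), (0, -75), (0, -60), (0, -45), (0, -30), (0, -15), (0, 0), (0, 15), (0, 30), (0, 45), (0, 60), (0, 75), (0, 90), (0, 105), (0, 120), (0, 135), (0, 150), (0, 165), (1, -180), (1, -165), (1, -150), (1, -135), (1, -120), (1, -105), (1, -90), (1, -75), (1, -60), (1, -45), (1, -30), (1, -15), (1, 0), (1, 15), (1, 30), (1, 45), (1, 60), (1, 75), (1, 90), (1, 105), (1, 120), (1, 135), (1, 150), (1, 165)]
L 0.6 [(0, -180), (0, -165), (0, -150), (0, -135), (0, -120), (0, -105), (0, -90), (0, -75), (0, -60), (0, -45), (0, -30), (0, -15), (0, 0), (0, 15), (0, 30), (0, 45), (0, 6
[... 4134 characters left out ...]
30), (0, -15), (0, 0), (0, 15), (0, 30), (0, 45), (0, 60), (0, 75), (0, 90), (0, 105), (0, 120), (0, 135), (0, 150), (1, -150), (1, -135), (1, -120), (1, -105), (1, -90), (1, -75), (1, -60), (1, -45), (1, -30), (1, -15), (1, 0), (1, 15), (1, 30), (1, 45), (1, 60), (1, 75), (1, 90), (1, 105), (1, 120), (1, 135), (1, 150)]
hk 0.7 [(0, -135), (0, -120), (0, -105), (0, -90), (0, -75), (0, -60), (0, -45), (0, -30), (0, -15), (0, 0), (0, 15), (0, 30), (0, 45), (0, 60), (0, 75), (0, 90), (0, 105), (0, 120), (0, 135), (1, -135), (1, -120), (1, -105), (1, -90), (1, -75), (1, -60), (1, -45), (1, -30), (1, -15), (1, 0), (1, 15), (1, 30), (1, 45), (1, 60), (1, 75), (1, 90), (1, 105), (1, 120), (1, 135)]
```

View pics/crop2.png

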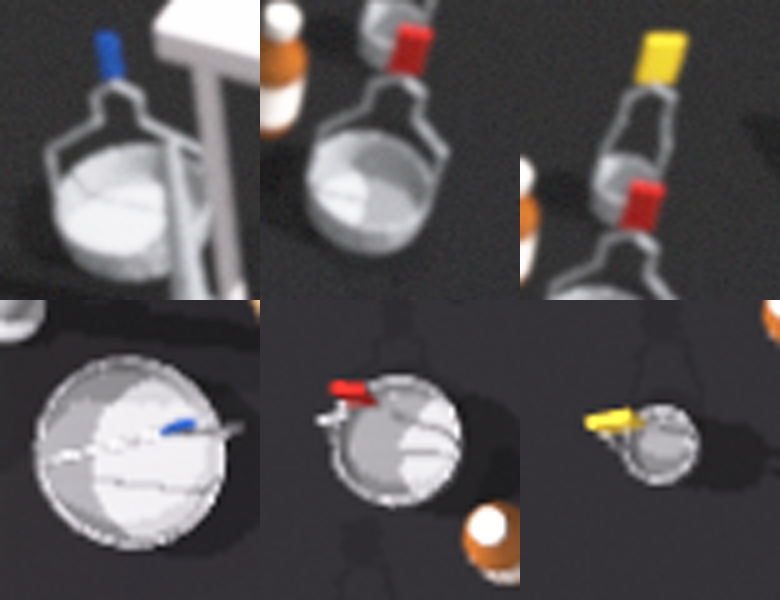

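Crop 2 shows the handles of the large, medium and small baskets, each roughly along world y with small yaws; I'll refine these from the wrist camera. First the tray: I'll push it with two open fingers held square to the line, stop short and re-measure.

```bash
cat >> h.py <<'E'
def linefit(s):
    m=cv2.inRange(cv2.cvtColor(s,cv2.COLOR_BGR2HSV),np.array((0,0,90)),np.array((180,90,255)))
    k=np.zeros_like(m);k[284:325,205:308]=m[284:325,205:308]
    k=cv2.connectedComponentsWithStats(k); ids=np.argmin([abs(c[0]-258.6)+abs(c[1]-304.7) for c in k[3]])
    ys,xs=np.nonzero(k[1]==ids)
    P=np.array([onz("scene",p)[:2] for p in zip(xs,ys)]); v=cv2.fitLine(P.astype(np.float32),cv2.DIST_HUBER,0,.001,.001).ravel()
    yv=v[:2]*np.sign(v[1]); e=(P-v[2:])@yv
    return v[2:]+yv*(e.max()+e.min())/2,np.arctan2(-yv[0],yv[1])
LM=np.array([.7014,-.0112]); YAW=-.113
def toline(p): 
    d=np.asarray(p)[:2]-LM;c,s=np.cos(YAW),np.sin(YAW); return np.array([c*d[0]+s*d[1],-s*d[0]+c*d[1]])
def fromline(x,y,z): c,s=np.cos(YAW),np.sin(YAW); return np.array([LM[0]+c*x-s*y,LM[1]+s*x+c*y,z])
def hook(x,y,z): return fromline(x-.09,y,z+.2)
E
python3 - <<'E'
import h; from h import *
c,y=linefit(cv2.imread("pics/scene0.png")); print(c,y)
h.LM,h.YAW=c,y
open("h.py","a").write(f"LM=np.array([{c[0]:.4f},{c[1]:.4f}]); YAW={y:.4f}\n")
for p in [(0.6416,0.0763),(0.6347,-0.0905),(0.4841,-0.0842),(0.493,0.086)]: print(toline(p))
q=tool(y,np.radians(30)); z=zax(q)
p=arm.read_tool_pos(); arm.move_gripper(.7,40)
arm.line_to(np.r_[p[:2],.42],.4)
def tcp(tx,ty,tz): return fromline(tx,ty,tz)-.068*z
arm.movep(tcp(-.262,-.008,.12),q)
f0=arm.read_ft_force(); print(arm.read_time(),f0,arm.read_joint_positions())
arm.line_to(tcp(-.262,-.008,.03),.15); f0=arm.read_ft_force()
tz=.03
while tz>-.002:
    tz-=.003; arm.line_to(tcp(-.262,-.008,tz),.03); f=arm.read_ft_force()
    if (f-f0)[2]>3: break
print("contact tz",tz,f-f0,arm.read_tool_pos(),arm.read_time())
E
```

```text
[ 0.7013 -0.0144] -0.1028703
[-0.0687  0.0841]
[-0.0584 -0.0826]
[-0.2089 -0.0918]
[-0.2175  0.0784]Traceback (most recent call last):
  File "<stdin>", line 10, in <module>
station.MotionError: the arm cannot take that pose within its joint ranges
```

```bash
python3 - <<'E'
from h import *
print(arm.read_tool_pos(),arm.read_time())
for lean in (15,20,25,30,35,40,50):
  for flip in(0,1):
    q=tool(YAW,np.radians(lean),flip)
    print(lean,flip,[(tx,tz) for tx in(-.262,-.25,-.235,-.16) for tz in (.01,.06,.12,.2) if arm.ik(fromline(tx,-.008,tz)-.068*zax(q),q) is not None])
E
```

```text
[ 0.2861 -0.5835  0.4226] 0.925
15 0 [(-0.262, 0.01), (-0.262, 0.06), (-0.262, 0.12), (-0.262, 0.2), (-0.25, 0.01), (-0.25, 0.06), (-0.25, 0.12), (-0.25, 0.2), (-0.235, 0.01), (-0.235, 0.06), (-0.235, 0.12), (-0.235, 0.2), (-0.16, 0.01), (-0.16, 0.06), (-0.16, 0.12), (-0.16, 0.2)]
15 1 [(-0.262, 0.01), (-0.262, 0.06), (-0.262, 0.12), (-0.262, 0.2), (-0.25, 0.01), (-0.25, 0.06), (-0.25, 0.12), (-0.25, 0.2), (-0.235, 0.01), (-0.235, 0.06), (-0.235, 0.12), (-0.235, 0.2), (-0.16, 0.01), (-0.16, 0.06), (-0.16, 0.12), (-0.16, 0.2)]
20 0 [(-0.262, 0.12), (-0.262, 0.2), (-0.25, 0.12), (-0.25, 0.2), (-0.235, 0.01), (-0.235, 0.06), (-0.235, 0.12), (-0.235, 0.2), (-0.16, 0.01), (-0.16, 0.06), (-0.16, 0.12), (-0.16, 0.2)]
20 1 [(-0.262, 0.12), (-0.262, 0.2), (-0.25, 0.12), (-0.25, 0.2), (-0.235, 0.01), (-0.235, 0.06), (-0.235, 0.2), (-0.16, 0.01), (-0.16, 0.06), (-0.16, 0.12), (-0.16, 0.2)]
25 0 [(-0.262, 0.2), (-0.25, 0.2), (-0.235, 0.12), (-0.235, 0.2), (-0.16, 0.01), (-0.16, 0.06), (-0.16, 0.12), (-0.16, 0.2)]
25 1 [(-0.262, 0.2), (-0.25, 0.2), (-0.235, 0.12), (-0.235, 0.2), (-0.16, 0.01), (-0.16, 0.06), (-0.16, 0.12), (-0.16, 0.2)]
30 0 [(-0.25, 0.2), (-0.235, 0.2), (-0.16, 0.01), (-0.16, 0.06), (-0.16, 0.12), (-0.16, 0.2)]
30 1 [(-0.25, 0.2), (-0.235, 0.2), (-0.16, 0.01), (-0.16, 0.06), (-0.16, 0.12), (-0.16, 0.2)]
35 0 [(-0.16, 0.01), (-0.16, 0.06), (-0.16, 0.12), (-0.16, 0.2)]
35 1 [(-0.16, 0.01), (-0.16, 0.06), (-0.16, 0.12), (-0.16, 0.2)]
40 0 [(-0.16, 0.2)]
40 1 [(-0.16, 0.2)]
50 0 []
50 1 []
```

```bash
python3 - <<'E'
from h import *
q=tool(YAW,np.radians(17)); z=zax(q)
tcp=lambda tx,ty,tz: fromline(tx,ty,tz)-.068*z
arm.movep(tcp(-.25,-.008,.12),q)
print(arm.read_time(),arm.read_joint_positions(),arm.read_opening())
arm.line_to(tcp(-.25,-.008,.022),.15); f0=arm.read_ft_force()
tz=.022
while tz>-.004:
    tz-=.003; arm.line_to(tcp(-.25,-.008,tz),.03); f=arm.read_ft_force()
    if (f-f0)[2]>3: break
print("contact tz",tz,f-f0,arm.read_tool_pos(),arm.read_time())
tz+=.005; arm.line_to(tcp(-.25,-.008,tz),.05)
# push; stop ~12 mm short
for tx in (-.235,-.225,-.215,-.205,-.19,-.178):
    arm.line_to(tcp(tx,-.008,tz),.05); print(tx,arm.read_ft_force()-f0,toline(arm.read_tool_pos()+.068*z))
print(tz,arm.read_time())
t=snapshot("top");cv2.imwrite("pics/top1.png",t);s=snapshot("scene");cv2.imwrite("pics/scene1.png",s)
for k,r in blobs(t,(0,0,75),(180,50,200),(245,170,312,260))[:2]:
    ap=cv2.approxPolyDP(cv2.convexHull(k),5,True)[:,0]
    print("tray",cv2.contourArea(k),ap.tolist()); print(np.array([toline(onz("top",p,.022)) for p in ap]))
cv2.imwrite("pics/c3.png",np.hstack([cv2.resize(t[150:260,230:340],(400,400)),cv2.resize(s[220:330,205:315],(400,400))]))
E
```

```text
3.25 [-0.136   0.4318  0.0597  2.3432  0.3895  0.0808  0.9967] 0.7014179324828433Traceback (most recent call last):
  File "<stdin>", line 6, in <module>
station.MotionError: the arm cannot follow that straight line within its joint ranges
```

```bash
cat > push.py <<'E'
from h import *
def Q(l): return tool(YAW,np.radians(l))
def tcp(tx,tz,l): return fromline(tx,-.008,tz)-.068*zax(Q(l))
for l0 in (14,11,8,5):
    try: arm.movep(tcp(-.247,.10,l0),Q(l0)); arm.line_to(tcp(-.247,.022,l0),.15); break
    except arm.MotionError as e: print(l0,e)
else: raise SystemExit
f0=arm.read_ft_force(); tz=.022
while tz>-.006:
    tz-=.003; arm.line_to(tcp(-.247,tz,l0),.03); f=arm.read_ft_force()
    if (f-f0)[2]>3: break
print("lean",l0,"contact tz",tz,f-f0,arm.read_time(),arm.read_joint_positions())
tz+=.005; arm.line_to(tcp(-.247,tz,l0),.05)
for tx in (-.235,-.225,-.215,-.205,-.19,-.178):
    l=l0+(17-l0)*min(1,(tx+.247)/.05)
    try: arm.line_to(tcp(tx,tz,l),.05,Q(l))
    except arm.MotionError: print("keep lean"); l=l0; arm.line_to(tcp(tx,tz,l),.05,Q(l))
    print(tx,l,arm.read_ft_force()-f0)
print(tz,arm.read_time())
t=snapshot("top");cv2.imwrite("pics/top1.png",t);s=snapshot("scene");cv2.imwrite("pics/scene1.png",s)
for k,r in blobs(t,(0,0,75),(180,50,200),(245,170,312,260))[:2]:
    ap=cv2.approxPolyDP(cv2.convexHull(k),5,True)[:,0]
    print("tray",cv2.contourArea(k),ap.tolist()); print(np.array([toline(onz("top",p,.022)) for p in ap]))
cv2.imwrite("pics/c3.png",np.hstack([cv2.resize(t[150:260,230:340],(400,400)),cv2.resize(s[220:330,205:315],(400,400))]))
E
python3 push.py
```

```text
14 the arm cannot follow that straight line within its joint ranges
11 the arm cannot follow that straight line within its joint rangesTraceback (most recent call last):
  File "push.py", line 10, in <module>
    tz-=.003; arm.line_to(tcp(-.247,tz,l0),.03); f=arm.read_ft_force()
              ~~~~~~~~~~~^^^^^^^^^^^^^^^^^^^^^^
station.MotionError: the arm cannot follow that straight line within its joint ranges
```

```bash
sed -i 's/in (14,11,8,5)/in (2,0)/' push.py; python3 push.py
```

```text
lean 2 contact tz -0.0019999999999999983 [-1.9149 -0.1509 17.8252] 8.85 [ 0.0297  0.7337 -0.1307  2.2021  0.5001  0.1973  0.9118]
-0.235 5.600000000000003 [-0.0159  0.1615 -1.196 ]
-0.225 8.599999999999998 [-0.9804  0.3458 -0.3122]
keep lean
-0.215 2 [-0.9299 -0.3572 -0.0733]
keep lean
-0.205 2 [-0.9688 -0.3428 -0.5073]
keep lean
-0.19 2 [ 0.0645 -0.1574  0.2175]
keep lean
-0.178 2 [-0.6406  0.4889 -1.2357]
0.003000000000000002 11.3917
tray 694.0 [[285, 189], [311, 194], [307, 232], [282, 204]]
[[-0.0171  0.0033]
 [-0.0164 -0.0846]
 [-0.1445 -0.0958]
 [-0.0692  0.0029]]
tray 605.0 [[264, 184], [281, 188], [267, 237], [254, 228]]
[[-0.0144  0.0753]
 [-0.0164  0.0171]
 [-0.1871  0.0286]
 [-0.1666  0.0763]]
```

View pics/c3.png

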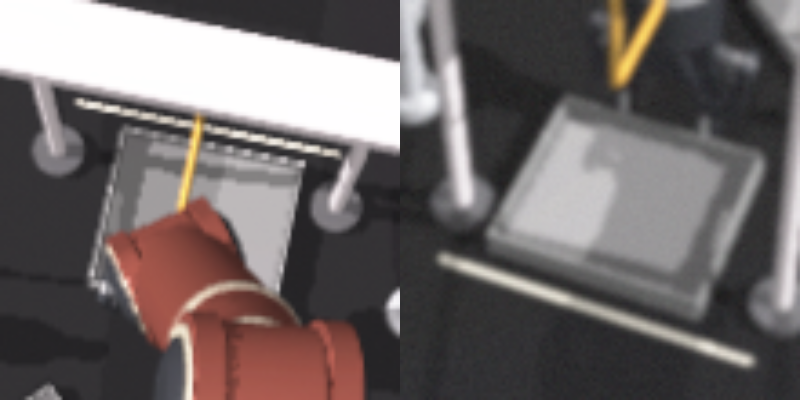

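The view shows the tray parallel to the line and about 16 mm short, with the two fingers on the near wall and the upright gripper close to the hook tip. I'll back off, re-approach leaning back, and push the rest.

```bash
cat > push2.py <<'E'
from h import *
def Q(l): return tool(YAW,np.radians(l))
def tcp(tx,tz,l): return fromline(tx,-.008,tz)-.068*zax(Q(l))
def gap(s):
    g=cv2.GaussianBlur(cv2.cvtColor(s,cv2.COLOR_BGR2GRAY),(1,1),0).astype(float); out=[]
    for c in range(236,284,3):
        r0=int(round(proj("scene",fromline(0,0,0))[1])) 
        # row of the line in this column
        r=min(range(284,322),key=lambda r:abs(toline(onz("scene",(c,r)))[0])); r-=3
        v=g[r-22:r+1,c][::-1]; thr=(v.min()+np.percentile(v,80))/2
        i0=int(v.argmin()); k=i0+next((i for i,x in enumerate(v[i0:]) if x>thr),0)
        out.append(toline(onz("scene",(c,r-k+.5)))[:2])
    return np.array(out)
s=cv2.imread("pics/scene1.png"); g0=gap(s); print("gap before",np.median(g0[:,0]),g0[:,0])
arm.line_to(tcp(-.21,.003,2),.1,Q(2)); arm.line_to(tcp(-.21,.1,2),.2,Q(2))
for l in (26,22,19,30):
    try: arm.movep(tcp(-.197,.1,l),Q(l)); arm.line_to(tcp(-.197,.012,l),.2); break
    except arm.MotionError as e: print(l,e)
else: raise SystemExit
f0=arm.read_ft_force(); tz=.012
while tz>-.006:
    tz-=.003; arm.line_to(tcp(-.197,tz,l),.03); f=arm.read_ft_force()
    if (f-f0)[2]>3: break
print("lean",l,"contact",tz,(f-f0)[2],arm.read_time()); tz+=.005
arm.line_to(tcp(-.197,tz,l),.05)
open("lt.txt","w").write(f"{l} {tz}")
for tx in (-.19,-.184,-.178,-.173):
    arm.line_to(tcp(tx,tz,l),.05); print(tx,arm.read_ft_force()-f0)
    s=snapshot("scene"); g=gap(s); print(np.median(g[:,0]),np.polyfit(g[:,1],g[:,0],1))
    if np.median(g[:,0])>-.008: break
cv2.imwrite("pics/scene2.png",s); print(arm.read_time())
E
python3 push2.py
```

```text
gap before -0.029175228469651066 [-0.0294 -0.0294 -0.0294 -0.0293 -0.0293 -0.0292 -0.0323 -0.0322 -0.0291
 -0.026  -0.029  -0.026  -0.0259 -0.0259 -0.0229 -0.0228]
lean 26 contact 8.673617379884035e-19 20.620864753635445 15.4167
-0.19 [ 0.6948 -0.3531  0.5686]
-0.029091778813360294 [-0.0374 -0.0293]
-0.184 [ 0.6312 -1.079  -0.2683]
-0.028926892607461452 [-0.0269 -0.0286]
-0.178 [ 0.2907 -0.4477  0.6422]
-0.029009050680911926 [-0.0345 -0.0289]
-0.173 [-0.2196 -0.4149  0.6765]
-0.027597022859196876 [-0.028  -0.0278]
16.9417
```

```bash
python3 - <<'E'
from h import *
s=cv2.imread("pics/scene2.png")
g=cv2.cvtColor(s,cv2.COLOR_BGR2GRAY)
for c in (240,255,270): print(c,g[262:316,c].tolist(), proj("scene",fromline(0,0,0)))
cv2.imwrite("pics/c4.png",cv2.resize(s[255:330,205:315],(792,540),interpolation=cv2.INTER_NEAREST))
E
```

```text
240 [78, 98, 122, 140, 153, 160, 162, 158, 156, 150, 153, 153, 154, 152, 149, 153, 152, 153, 150, 154, 151, 143, 128, 114, 126, 145, 148, 126, 103, 94, 85, 71, 50, 48, 82, 150, 209, 214, 160, 90, 52, 50, 50, 50, 48, 50, 46, 53, 48, 48, 51, 50, 49, 50] [257.4784 304.3965]
255 [153, 154, 153, 150, 152, 150, 153, 153, 152, 152, 149, 152, 152, 150, 154, 152, 151, 151, 153, 153, 157, 169, 187, 195, 197, 187, 167, 151, 145, 152, 161, 154, 130, 103, 96, 94, 77, 54, 52, 81, 151, 212, 218, 162, 88, 58, 47, 50, 49, 50, 50, 49, 49, 49] [257.4784 304.3965]
270 [152, 152, 154, 151, 151, 153, 154, 152, 153, 152, 155, 154, 153, 153, 151, 152, 153, 156, 167, 186, 194, 198, 199, 202, 201, 201, 201, 199, 192, 183, 159, 146, 144, 149, 156, 158, 143, 117, 99, 89, 89, 72, 55, 49, 78, 141, 199, 210, 165, 96, 55, 49, 49, 47] [257.4784 304.3965]
```

View pics/c4.png

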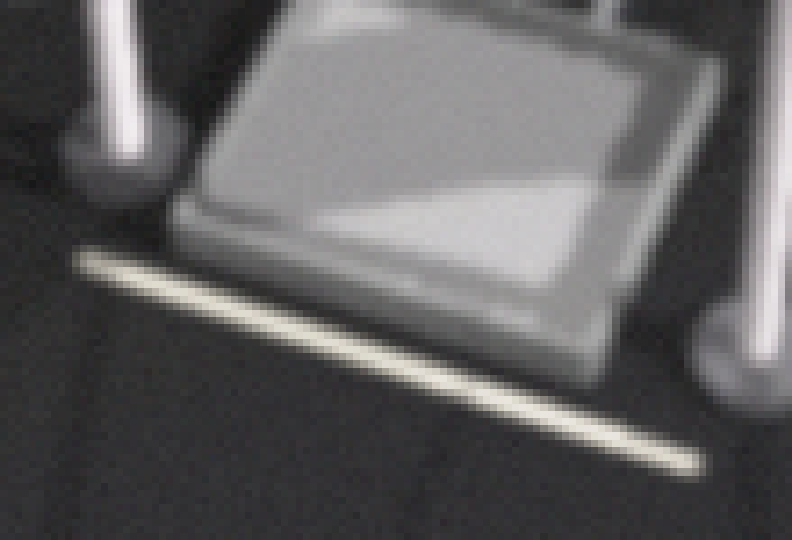

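```bash
cat > push3.py <<'E'
from h import *
l,tz=map(float,open("lt.txt").read().split())
q=tool(YAW,np.radians(l))
def tcp(tx): return fromline(tx,-.008,tz)-.068*zax(q)
def gap(s):
    g=cv2.cvtColor(s,cv2.COLOR_BGR2GRAY).astype(float); out=[]
    for c in range(236,284,2):
        r0=min(range(284,322),key=lambda r:abs(toline(onz("scene",(c,r)))[0]))
        w=g[r0-3:r0+4,c]-60; w=w.clip(0); rl=(w*np.arange(r0-3,r0+4)).sum()/w.sum()
        r=int(rl)
        while g[r,c]>g[r-1,c] : r-=1        # down to the dark gap
        while g[r,c]<72: r-=1               # up to the wall's foot
        e=r+(g[r,c]-72)/(g[r,c]-g[r+1,c])
        a,b=toline(onz("scene",(c,e))),toline(onz("scene",(c,rl))); out.append((a[0]-b[0],a[1],b[0]))
    o=np.array(out); return np.median(o[:,0]),np.polyfit(o[:,1],o[:,0],1)[0],np.median(o[:,2])
print(gap(cv2.imread("pics/scene1.png")),gap(cv2.imread("pics/scene2.png")))
tx=-.173; f0=arm.read_ft_force()
for i in range(10):
    tx+=.003; arm.line_to(tcp(tx),.04); s=snapshot("scene"); g=gap(s); print(round(tx,4),arm.read_ft_force()-f0,g)
    if g[0]>-.0085: break
cv2.imwrite("pics/scene3.png",s); open("tx.txt","w").write(f"{tx} {g[0]}"); print(arm.read_time())
E
python3 push3.py
```

```text
(np.float64(-0.018769238126647818), np.float64(0.00674920448876159), np.float64(2.360829848778792e-05)) (np.float64(-0.01660313296689027), np.float64(0.005534649901344246), np.float64(3.873179875628336e-05))
-0.17 [-0.8556 -1.1974  1.8584] (np.float64(-0.014705308952712989), np.float64(0.006083134808217731), np.float64(8.04516388748012e-05))
-0.167 [-1.2492  0.4098  0.5248] (np.float64(-0.009932217605184153), np.float64(0.0013435409134287591), np.float64(8.648237108978588e-05))
-0.164 [-0.474  -0.5508  0.5839] (np.float64(-0.011591257045112293), np.float64(0.03198842020716718), np.float64(-0.00040008058289724537))
-0.161 [-0.449  -0.052   0.8726] (np.float64(-0.017830564468187753), np.float64(-0.10533960575672593), np.float64(-0.0007840999012468026))
-0.158 [-0.1893  0.4185  2.0061] (np.float64(-0.014902506518677028), np.float64(-0.002426713300767372), np.float64(-0.0009826796533289705))
 ** On entry to DLASCL parameter number  4 had an illegal value
 ** On entry to DLASCL parameter number  4 had an illegal value
 ** On entry to DLASCL parameter number  4 had an illegal value
 ** On 
[... 287 characters left out ...]
1,c])
h.py:13: RuntimeWarning: invalid value encountered in divide
  d=R@np.array([(px[0]-c["cx"])/c["fx"],(px[1]-c["cy"])/c["fy"],1.]); return o,d/np.linalg.norm(d)
Traceback (most recent call last):
  File "push3.py", line 19, in <module>
    tx+=.003; arm.line_to(tcp(tx),.04); s=snapshot("scene"); g=gap(s); print(round(tx,4),arm.read_ft_force()-f0,g)
                                                               ~~~^^^
  File "push3.py", line 15, in gap
    o=np.array(out); return np.median(o[:,0]),np.polyfit(o[:,1],o[:,0],1)[0],np.median(o[:,2])
                                              ~~~~~~~~~~^^^^^^^^^^^^^^^^^
numpy.linalg.LinAlgError: SVD did not converge in Linear Least Squares
```

```bash
python3 - <<'E'
from h import *
s=snapshot("scene");cv2.imwrite("pics/scene3.png",s);t=snapshot("top");cv2.imwrite("pics/top3.png",t)
g=cv2.cvtColor(s,cv2.COLOR_BGR2GRAY);g2=cv2.cvtColor(cv2.imread("pics/scene2.png"),cv2.COLOR_BGR2GRAY)
for c in (240,255,270):
    r=int(proj("scene",fromline(0,0,0))[1]+(c-257)*.345); print(c,r-20,g2[r-20:r+5,c].tolist(),g[r-20:r+5,c].tolist())
cv2.imwrite("pics/c5.png",np.hstack([cv2.resize(s[255:330,205:315],(440,300),interpolation=cv2.INTER_NEAREST),cv2.resize(t[165:240,245:335],(360,300),interpolation=cv2.INTER_NEAREST)]))
E
```

```text
240 278 [152, 153, 150, 154, 151, 143, 128, 114, 126, 145, 148, 126, 103, 94, 85, 71, 50, 48, 82, 150, 209, 214, 160, 90, 52] [150, 152, 151, 149, 149, 145, 124, 109, 99, 117, 154, 182, 199, 198, 198, 186, 163, 134, 106, 94, 95, 88, 69, 55, 50]
255 283 [169, 187, 195, 197, 187, 167, 151, 145, 152, 161, 154, 130, 103, 96, 94, 77, 54, 52, 81, 151, 212, 218, 162, 88, 58] [155, 153, 159, 172, 177, 166, 149, 146, 155, 175, 192, 201, 197, 200, 199, 191, 169, 130, 104, 99, 93, 88, 70, 55, 45]
270 288 [201, 199, 192, 183, 159, 146, 144, 149, 156, 158, 143, 117, 99, 89, 89, 72, 55, 49, 78, 141, 199, 210, 165, 96, 55] [200, 200, 194, 181, 158, 148, 146, 153, 170, 190, 198, 199, 194, 188, 180, 166, 145, 121, 103, 97, 95, 87, 71, 54, 48]
```

View pics/c5.png

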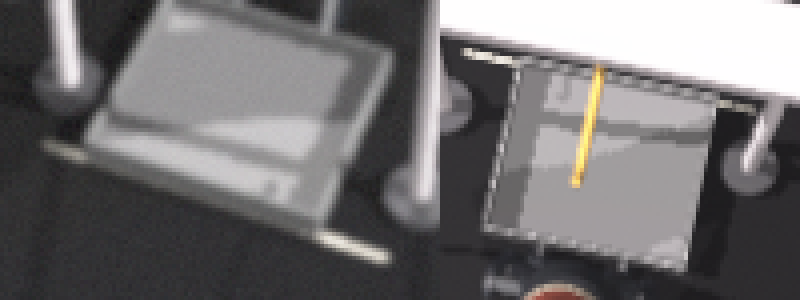

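The crop shows the tray's far edge lying along the line, with only the line's two ends exposed. I'll check numerically in both views, relative to the line as seen by each camera.

```bash
python3 - <<'E'
from h import *
from scipy.ndimage import map_coordinates
def prof(n,im,z,y,xs):
    p=np.array([proj(n,fromline(x,y,z)) for x in xs]); return map_coordinates(cv2.cvtColor(im,cv2.COLOR_BGR2GRAY).astype(float),[p[:,1],p[:,0]],order=1)
I={k:cv2.imread(f"pics/{k}.png") for k in("top0","top1","top3","scene0","scene2","scene3")}
xs=np.arange(-.03,.0141,.002)
print("x mm",(xs*1000).astype(int).tolist())
def avg(k,z,ys): return np.mean([prof(k.rstrip("0123"),I[k],z,y,xs) for y in ys],0).round().astype(int).tolist()
print("line top0 L",avg("top0",0,np.arange(.09,.11,.004)),"mid",avg("top0",0,np.arange(.02,.06,.005)),"R",avg("top0",0,np.arange(-.105,-.095,.004)))
print("line scene0",avg("scene0",0,np.arange(-.05,.05,.01)))
for k in("scene2","scene3"): print(k,"z0",avg(k,0,np.arange(-.05,.05,.01)),"z22",avg(k,.022,np.arange(-.05,.05,.01)))
for k in("top1","top3"): print(k,"z22 y+",avg(k,.022,np.arange(.03,.06,.005)),"y-",avg(k,.022,np.arange(-.06,-.03,.005)))
E
```

```text
x mm [-30, -27, -25, -23, -21, -19, -17, -15, -13, -11, -9, -7, -5, -3, -1, 0, 2, 4, 6, 8, 10, 12, 14]
line top0 L [44, 46, 47, 49, 51, 51, 52, 52, 52, 52, 52, 52, 51, 52, 61, 115, 194, 222, 207, 134, 65, 62, 86] mid [48, 50, 52, 52, 51, 51, 51, 51, 51, 51, 51, 51, 51, 51, 62, 115, 190, 217, 199, 130, 66, 60, 86] R [38, 37, 37, 39, 44, 48, 51, 52, 52, 52, 52, 52, 52, 52, 62, 102, 175, 209, 196, 133, 63, 59, 82]
line scene0 [48, 49, 50, 51, 51, 50, 50, 50, 50, 53, 61, 85, 123, 169, 205, 219, 206, 170, 122, 81, 59, 52, 51]
scene2 z0 [138, 120, 106, 98, 94, 90, 81, 69, 58, 51, 56, 80, 120, 167, 203, 217, 204, 167, 120, 80, 59, 51, 49] z22 [149, 147, 148, 153, 158, 159, 153, 139, 121, 107, 98, 94, 89, 80, 68, 56, 51, 59, 85, 129, 175, 207, 215]
scene3 z0 [196, 198, 197, 197, 196, 194, 190, 181, 167, 147, 125, 108, 99, 97, 96, 94, 87, 75, 61, 51, 47, 46, 47] z22 [143, 142, 145, 154, 166, 178, 188, 193, 196, 196, 196, 195, 193, 189, 180, 165, 144, 123, 106, 99, 97, 96, 93]
top1 z22 y+ [143, 140, 132, 118, 111, 119, 124, 117, 86, 54, 46, 55, 99, 162, 189, 173, 114, 59, 55, 84, 120, 148, 176] y- [169, 178, 174, 154, 138, 149, 157, 146, 102, 55, 49, 60, 119, 194, 219, 199, 127, 68, 59, 87, 123, 152, 181]
top3 z22 y+ [169, 167, 163, 161, 160, 161, 163, 162, 161, 161, 162, 160, 152, 135, 124, 134, 138, 128, 101, 93, 120, 148, 176] y- [167, 179, 185, 185, 186, 185, 185, 185, 185, 185, 185, 182, 170, 148, 132, 136, 140, 128, 99, 93, 121, 152, 181]
```

The estimates put the edge at +1.5 to +4.5 mm: on the line, but towards the far side. There is time to hook the near wall from inside and draw the tray back about 3 mm.

```bash
cat > pull.py <<'E'
from h import *
from scipy.ndimage import map_coordinates
l,tz=map(float,open("lt.txt").read().split()); q=tool(YAW,np.radians(l))
def tcp(tx,z): return fromline(tx,-.008,z)-.068*zax(q)
xs=np.arange(-.03,.0141,.001)
def edge(im,z,lev,lo):
    g=cv2.cvtColor(im,cv2.COLOR_BGR2GRAY).astype(float); P=[]
    for y in np.arange(-.05,.05,.01):
        p=np.array([proj("scene",fromline(x,y,z)) for x in xs]); P.append(map_coordinates(g,[p[:,1],p[:,0]],order=1))
    v=np.mean(P,0); i=next(i for i in range(lo,len(v)-1) if v[i]>=lev>v[i+1]); return xs[i]+.001*(v[i]-lev)/(v[i]-v[i+1])
def meas():
    s=snapshot("scene"); return s,edge(s,.022,146,22),edge(s,0,71,25)
print(meas()[1:])
arm.line_to(tcp(-.172,tz),.1); arm.line_to(tcp(-.172,.04),.15); arm.line_to(tcp(-.118,.04),.15)
s,r0,e0=meas(); print("let go",r0,e0)
arm.line_to(tcp(-.118,tz+.005),.12)
tx=-.118
arm.line_to(tcp(-.124,tz+.005),.1); tx=-.124
for i in range(14):
    tx-=.0015; arm.line_to(tcp(tx,tz+.005),.05); s,r,e=meas(); print(round(tx,4),round(r*1e3,1),round(e*1e3,1))
    if r<r0-.0026: break
cv2.imwrite("pics/scene4.png",s); print(arm.read_time())
arm.line_to(tcp(tx+.01,tz+.005),.1); arm.line_to(tcp(tx,.06),.15)
s,r,e=meas(); print("end",r,e,arm.read_time()); cv2.imwrite("pics/scene5.png",s)
E
python3 pull.py
```

```text
(np.float64(0.001853618868363546), np.float64(0.004540051561231003))
let go 0.0015339298149763534 0.004439277676116313
-0.1255 1.0 5.6
-0.127 -0.0 6.8
-0.1285 -1.5 7.7
21.7
end -0.0018401329661111685 0.007670219739390059 22.4917
```

```bash
python3 - <<'E'
from h import *
from scipy.ndimage import map_coordinates
xs=np.arange(-.014,.0141,.002)
for k in("scene0","scene3","scene5"):
    g=cv2.cvtColor(cv2.imread(f"pics/{k}.png"),cv2.COLOR_BGR2GRAY).astype(float)
    for ys in(np.arange(.02,.07,.01),np.arange(-.07,-.02,.01)):
        print(k,np.mean([map_coordinates(g,np.array([proj("scene",fromline(x,y,0))[::-1] for x in xs]).T,order=1) for y in ys],0).round().astype(int).tolist())
E
```

```text
scene0 [50, 53, 61, 84, 124, 173, 209, 225, 214, 178, 127, 84, 60, 52, 51]
scene0 [51, 54, 61, 86, 123, 168, 205, 217, 204, 169, 122, 80, 60, 52, 51]
scene3 [157, 140, 121, 106, 98, 96, 96, 95, 87, 75, 61, 52, 48, 47, 47]
scene3 [168, 148, 126, 109, 99, 97, 97, 95, 88, 76, 62, 51, 46, 46, 48]
scene5 [129, 113, 103, 104, 115, 136, 158, 169, 161, 134, 98, 68, 51, 48, 49]
scene5 [129, 115, 105, 108, 119, 139, 158, 164, 154, 129, 97, 68, 53, 48, 48]
```

The profiles fit a far edge within about 0.5 mm of the line's centre, so the tray is done. Now the large basket: move to the pre-grasp pose, then look with the wrist camera.

```bash
cat >> h.py <<'E'
LEAN=np.radians(35)
COL={"L":((100,120,60),(125,255,255)),"M":((0,150,80),(6,255,255)),"S":((20,120,120),(32,255,255))}
GZ={"L":.177,"M":.167,"S":.157}
def gp(g,q,back=0.): return np.asarray(g)-(.054+back)*zax(q)
def look(n,name):
    p,q=arm.read_tool_pos(),arm.read_eef_rot(); im=snapshot("wrist"); cv2.imwrite(f"pics/{name}.png",im)
    k,r=blobs(im,*COL[n],(0,0,560,420))[0]
    b=cv2.boxPoints(r); b=b[np.argsort(b[:,1])]
    top=b[:2][np.argsort(b[:2,0])]; bot=b[2:][np.argsort(b[2:,0])]
    c=onz("wrist",r[0],GZ[n]-.002,(p,q))
    yw=[]
    for e,z in((top,GZ[n]+.019),(bot,GZ[n]-.023)):
        d=onz("wrist",e[0],z,(p,q))-onz("wrist",e[1],z,(p,q)); d*=np.sign(d[1]); yw.append(np.arctan2(-d[0],d[1])); print(" edge",np.linalg.norm(d[:2]))
    print(n,"blob",r,"grip",c,"yaws",yw); return c,yw
E
python3 - <<'E'
from h import *
for n,a,b,z in(("L",(352,267),(390,260.6),.082),("M",(173,213.6),(200,218),.074)):
    A,B=onz("top",a,z),onz("top",b,z); d=A-B; print(n,np.arctan2(-d[0],d[1]),np.linalg.norm(d),(A+B)/2)
yw=-.05+0
A,B=onz("top",(352,267),.082),onz("top",(390,260.6),.082);d=A-B;yw=np.arctan2(-d[0],d[1])
q=tool(yw,LEAN); g=np.array([.459,-.296,.177])
p=arm.read_tool_pos(); ql=tool(YAW,np.radians(26))
arm.line_to(fromline(-.2,-.008,.1)-.068*zax(ql),.3)
arm.line_to(fromline(-.2,-.008,.22)-.068*zax(ql),.3)
arm.movep(gp(g+[0,0,.03],q,.09),q); arm.move_gripper(.55,50)
c,_=look("L","wL"); print(arm.read_time(),arm.read_joint_positions())
for w in((c,q),(hook(-.09,0,.065),tool(YAW,LEAN)),(hook(.01,0,.061),tool(YAW,LEAN)),(hook(.01,0,.03),tool(YAW,LEAN)),([.42,-.28,.27],q)): print(arm.ik(gp(*w),w[1]))
E
```

```text
L 0.2664925667070752 0.11989687194018973 [ 0.4581 -0.2976  0.082 ]
M -0.06252975958445812 0.08744401381188333 [0.5519 0.2928 0.074 ]
 edge 0.049133865330834435
 edge 0.0907284164077325
L blob ((75.10245513916016, 135.08111572265625), (147.3352813720703, 67.8199691772461), 38.367488861083984) grip [ 0.4449 -0.4365  0.175 ] yaws [np.float64(0.8994559107602195), np.float64(1.104371001394798)]
25.8 [ 1.717   0.567  -1.2213  2.0228  0.1058  0.5043  2.419 ]
[ 1.5691  0.8395 -0.9923  1.8133  0.2622  0.498   2.4989]
[-0.2714  0.2327  0.1869  2.2413  0.8067  0.1032  0.5843]
[-0.7289  0.5409  0.9918  2.027  -1.292   0.4271  2.6364]
[-0.4417  0.4669  0.528   2.0579 -1.2189  0.1602  2.601 ]
[ 1.6548  0.5446 -1.1979  2.0785  0.1018  0.4272  2.3756]
```

View pics/wL.png

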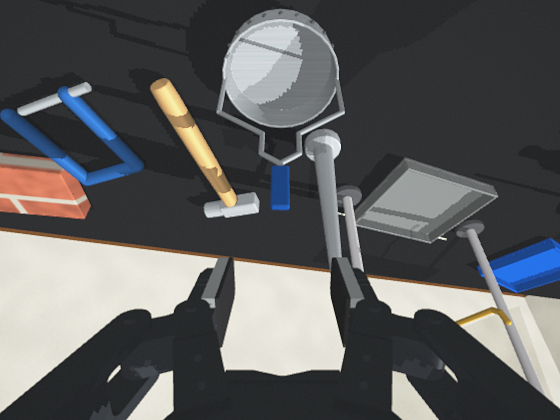

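The view is upside down because the camera hangs below the leaning tool. The blue plate sits centred at (281,187) and parallel to the tool, so the basket yaw of 0.27 is right; the earlier blob was the blue saw. I'll restrict the search to the plate and grasp.

```bash
cat >> h.py <<'E'
def look(n,name,exp,lev=None):
    "grip point (plate middle + 2 mm), by plate centroid on the plane z; exp = expected grip point"
    p,q=arm.read_tool_pos(),arm.read_eef_rot(); im=snapshot("wrist"); cv2.imwrite(f"pics/{name}.png",im)
    u,v=proj("wrist",exp,(p,q)).astype(int)
    k,r=blobs(im,*COL[n],(max(0,u-55),max(0,v-55),u+55,v+55))[0]
    x,y,w,h=cv2.boundingRect(k)
    c=onz("wrist",r[0],(GZ[n] if lev is None else lev)-.002,(p,q)); c[2]+=.002
    print(n,"exp px",u,v,"blob",np.round(r[0],1),np.round(r[1],1),round(r[2],1),"grip",c); return c,r
E
python3 - <<'E'
from h import *
yw=.2665; q=tool(yw,LEAN)
c,r=look("L","wL2",[.459,-.296,.177])
if np.linalg.norm(c[:2]-[.459,-.296])>.015: raise SystemExit
arm.line_to(gp(c,q,.03),.25); c2,r=look("L","wL3",c)
arm.line_to(gp(c,q),.1); arm.move_gripper(0,60)
print("opening",arm.read_opening(),arm.read_finger_force(),arm.read_time(),arm.read_ft_force())
arm.line_to(gp(c+[0,0,.095],q),.2); print(arm.read_ft_force(),arm.read_joint_positions())
arm.line_to(gp([.425,-.275,.275],q),.25)
print(arm.read_time(),arm.read_opening(),arm.read_joint_positions())
open("gL.txt","w").write(" ".join(map(str,c)))
E
```

```text
L exp px 280 188 blob [279.5 187.5] [45. 19.] 90.0 grip [ 0.4599 -0.2968  0.177 ]
L exp px 280 258 blob [280.5 256.5] [71. 29.] 90.0 grip [ 0.4609 -0.2966  0.177 ]
opening 0.15410013373336334 58.7161785364151 27.25 [-1.9722 -1.469   3.5641]
[-1.0831  0.3442 -1.3236] [ 1.5395  0.572  -1.1166  1.9866  0.1221  0.457   2.345 ]
28.1917 0.15361827917386833 [ 1.6431  0.5336 -1.1966  2.0775  0.0905  0.4313  2.3698]
```

```bash
cat > go.py <<'E'
from h import *
def carry(ws,yw0,yw1,v=.2):
    "lines of the grip point through ws, yaw blended; falls back to movep"
    for i,w in enumerate(ws):
        q=tool(yw0+(yw1-yw0)*(i+1)/len(ws),LEAN)
        try: arm.line_to(gp(w,q),v,q)
        except arm.MotionError as e:
            print("line failed at",i,w,e,"ik",arm.ik(gp(w,q),q)); return False
    return True
E
python3 - <<'E'
from go import *
a=np.array([.425,-.275,.275]); b=hook(-.09,0,.068)
ws=[a+(b-a)*f for f in np.linspace(0,1,9)[1:]]
ok=carry(ws,.2665,YAW,.3); print(ok,arm.read_time(),arm.read_joint_positions(),toline(arm.read_tool_pos()))
E
```

```text
True 31.5 [-0.462   0.2397  0.4267  2.2417  0.0652  0.0792  1.3265] [-0.2112 -0.0011]
```

```bash
python3 - <<'E'
from go import *
s=cv2.imread("pics/scene0.png");t=cv2.imread("pics/top0.png")
P={}
for n,im,roi in(("scene",s,(255,185,290,250)),("top",t,(270,170,295,220))):
    k=blobs(im,(12,100,80),(35,255,255),roi)[0][0][:,0]
    if n=="top": e=k[k[:,1]>=k[:,1].max()-2].mean(0)+[0,-.5]; print(n,e,"mid bar",k[abs(k[:,1]-197)<1].mean(0),proj(n,hook(-.0,0,0)),"tip pred",proj(n,hook(-.047,0,.018)))
    else: e=k[k[:,0]>=k[:,0].max()-2].mean(0); b=k[k[:,1]>=k[:,1].max()-2].mean(0); print(n,e,"bend",b,"tip pred",proj(n,hook(-.047,0,.018)),"bar ends",proj(n,hook(-.035,0,0)),proj(n,hook(.04,0,0)))
    P[n]=ray(n,e)
X,err=tri(*P.values()); print(X,err,toline(X)+[.09,0])
q=tool(YAW,LEAN)
print([arm.ik(gp(w,q),q) is not None for w in(hook(-.05,0,.061),hook(.007,0,.061),hook(.007,0,.03))])
E
```

```text
scene [278.2    218.0667] bend [265.1429 241.1429] tip pred [276.7053 213.7605] bar ends [274.9426 221.7941] [263.9586 242.1726]
top [278.8333 208.5   ] mid bar [281.5 197. ] [282.1674 197.3726] tip pred [278.9568 211.4567]
[0.5743 0.0035 0.2126] 0.0025766229438012375 [-0.0382  0.0048]
[True, True, True]
```

```bash
cat >> go.py <<'E'
def F(): 
    v=[]
    for _ in range(4): v.append(arm.read_ft_force()[2]); arm.pause(.02)
    return np.mean(v)
def hang(x,y=.002,top=.062):
    q=tool(YAW,LEAN)
    for w,v in((hook(-.085,y,top),.2),(hook(x,y,top),.12),(hook(x,y,.039),.1)): arm.line_to(gp(w,q),v,q)
    f0=F(); z=.039
    while z>.0285:
        z-=.0015; arm.line_to(gp(hook(x,y,z),q),.05); f=F()-f0
        if f>1.5: break
    print("lowered to",z,"dF",f,f0,arm.read_time()); return q,z
E
python3 - <<'E'
from go import *
q,z=hang(.007)
s=snapshot("scene");cv2.imwrite("pics/sceneL.png",s)
p,qq=arm.read_tool_pos(),arm.read_eef_rot(); w=snapshot("wrist")
cv2.imwrite("pics/c8.png",np.hstack([cv2.resize(s[150:310,190:350],(400,400)),cv2.resize(w,(400,300))[:,:] if 0 else cv2.copyMakeBorder(cv2.resize(w,(400,300)),0,100,0,0,cv2.BORDER_CONSTANT)]))
E
```

```text
lowered to 0.034499999999999996 dF 1.6992802909019644 -1.2852922105106144 34.0667
```

View pics/c8.png

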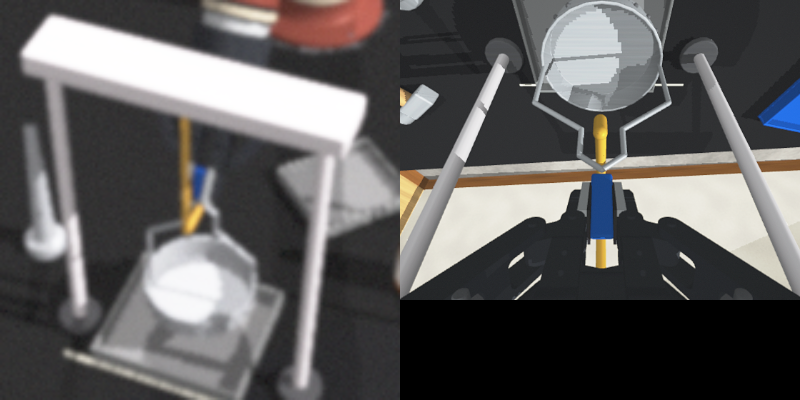

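The large basket is on the hook: the hook passes through the eye and is centred in the wrist view at (600,130). I'll release it and fetch the medium one.

```bash
cat >> go.py <<'E'
def release(q,x,y,z):
    arm.move_gripper(.5); g=hook(x,y,z)
    arm.line_to(gp(g,q,.06),.2); arm.line_to(gp(hook(-.13,y,.11),q,.03),.3)
E
python3 - <<'E'
from go import *
release(tool(YAW,LEAN),.007,.002,.0345)
print(arm.read_ft_force(),arm.read_time())
s=snapshot("scene");cv2.imwrite("pics/sceneL2.png",s)
b=blobs(s,*COL["L"],(255,205,290,240)); print([x[1] for x in b[:1]], proj("scene",hook(.007,0,.031)))
m=np.array([.5545,.299,.167]); yw=-.0625; q=tool(yw,LEAN)
a=arm.read_tool_pos()+.054*zax(tool(YAW,LEAN)); b=gp(m+[0,0,.04],q,.06)+.054*zax(q)
via=[a+(np.r_[b[:2],max(b[2],.29)]-a)*f for f in np.linspace(0,1,5)[1:]]
ok=carry(via+[b],YAW,yw,.35)
print(ok,arm.read_time(),arm.read_joint_positions())
c,r=look("M","wM",m)
E
```

```text
[-0.4882 -0.386  -0.8339] 35.85
[((269.5, 222.0), (12.0, 5.0), 90.0)] [268.9219 224.4317]
True 37.6583 [-1.1423  0.4453  0.5406  1.9944  0.5592  0.357   0.3198]
M exp px 287 190 blob [288.9 188.7] [48.  28.2] 87.2 grip [0.5547 0.3001 0.167 ]
```

```bash
cat >> go.py <<'E'
def fetch(n,m,yw,xh):
    q=tool(yw,LEAN)
    arm.line_to(gp(m,q,.03),.25); c,r=look(n,"w%s2"%n,m)
    if np.linalg.norm(c[:2]-m[:2])>.006: print("odd"); return
    m=c; arm.line_to(gp(m,q),.12); arm.move_gripper(0,60)
    print("opening",arm.read_opening(),arm.read_finger_force(),arm.read_time())
    a=np.r_[m[:2],.30]; arm.line_to(gp(a,q),.25)
    b=hook(-.085,.002,.085)
    if carry([a+(b-a)*f for f in np.linspace(0,1,6)[1:]],yw,YAW,.3): return hang(xh,top=.063)
E
python3 - <<'E'
from go import *
r=fetch("M",np.array([.5547,.3001,.167]),-.0625,-.003); print(r)
print(arm.read_time(),arm.read_opening(),arm.read_joint_positions()); s=snapshot("scene");w=snapshot("wrist");cv2.imwrite("pics/wM3.png",w)
cv2.imwrite("pics/c9.png",np.hstack([cv2.resize(s[150:310,190:350],(400,400)),cv2.copyMakeBorder(cv2.resize(w,(400,300)),0,100,0,0,cv2.BORDER_CONSTANT)]))
E
```

```text
M exp px 281 257 blob [282. 256.] [70. 38.] 90.0 grip [0.5567 0.3002 0.167 ]
opening 0.22093749221990752 58.78835113719106 38.9167
lowered to 0.032999999999999995 dF 5.453420730339838 -0.517705890696933 44.2333
(array([ 0.049 ,  0.9525, -0.0155,  0.3003]), 0.032999999999999995)
44.2333 0.22076361845613543 [-0.209   0.4061  0.1777  2.0785  0.4657  0.0631  0.9434]
```

View pics/c9.png

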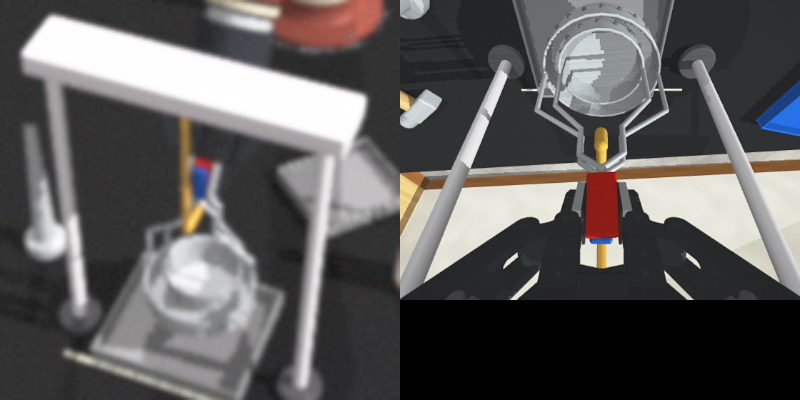

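The view shows the medium cup nested in the large one, with both handles centred on the hook. I'll release it and go for the small one.

```bash
python3 - <<'E'
from go import *
release(tool(YAW,LEAN),-.003,.002,.033); print(arm.read_time())
m=np.array([.4039,.3029,.157]); yw=.22; q=tool(yw,LEAN)
a=arm.read_tool_pos()+.054*zax(tool(YAW,LEAN))
for back,dz in((.06,.04),(.045,.05),(.03,.06)):
    b=gp(m+[0,0,dz],q,back)+.054*zax(q); b0=np.r_[b[:2],max(b[2],.28)]
    if carry([a+(b0-a)*f for f in np.linspace(0,1,4)[1:]]+[b],YAW,yw,.35): break
    a=None or arm.read_tool_pos()+.054*zax(arm.read_eef_rot())
print(back,arm.read_time(),arm.read_joint_positions())
c,r=look("S","wS",m)
im=cv2.imread("pics/wS.png"); k=max((x[0] for x in blobs(im,*COL["S"],(200,80,370,330))),key=cv2.contourArea)[:,0]
for y in range(k[:,1].min()+3,k[:,1].max()-2,8): x=k[abs(k[:,1]-y)<=1][:,0]; print(y,x.min(),x.max())
for z in(.132,): print("tool",arm.read_tool_pos(),arm.read_eef_rot())
E
```

```text
45.7
0.06 47.5833 [-0.8252  0.2339 -0.1551  2.3197  1.3315  0.4536 -0.3794]
S exp px 285 188 blob [285.5 186.5] [49. 39.] 90.0 grip [0.4042 0.3033 0.157 ]
165 268 303
173 268 304
181 267 304
189 267 305
197 267 305
205 266 305
tool [0.3412 0.2875 0.2912] [-0.1027  0.948   0.0325  0.2996]
```

```bash
python3 - <<'E'
from go import *
r=fetch("S",np.array([.4042,.3033,.157]),.22,-.013); print(r)
print(arm.read_time(),arm.read_opening(),arm.read_joint_positions()); s=snapshot("scene");w=snapshot("wrist");cv2.imwrite("pics/wS3.png",w)
cv2.imwrite("pics/c10.png",np.hstack([cv2.resize(s[150:310,190:350],(400,400)),cv2.copyMakeBorder(cv2.resize(w,(400,300)),0,100,0,0,cv2.BORDER_CONSTANT)]))
E
```

```text
S exp px 280 258 blob [279.7 255.9] [72.7 51.1] 88.5 grip [0.4056 0.303  0.157 ]
opening 0.2908055843059839 59.03663624078035 48.9333
lowered to 0.034499999999999996 dF 2.375328089974997 -0.8481150947997864 54.35
(array([ 0.049 ,  0.9525, -0.0155,  0.3003]), 0.034499999999999996)
54.35 0.2901037767891435 [-0.1696  0.3889  0.1162  2.1009  0.8626  0.0777  0.5487]
```

View pics/c10.png

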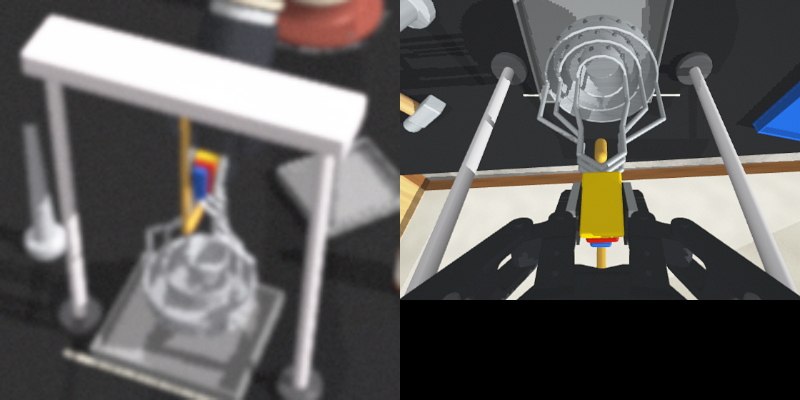

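All three cups are nested and the handles are stacked on the hook. I'll release, let them settle, check and hand in.

```bash
python3 - <<'E'
from go import *
from station import ticket
release(tool(YAW,LEAN),-.013,.002,.0345); arm.pause(2.5)
C=[]
for i in range(2):
    s=snapshot("scene"); C.append([blobs(s,*COL[n],(250,195,300,240))[0][1][0] for n in "LMS"]); arm.pause(.4)
print(C,[proj("scene",hook(x,.002,.031)) for x in(.007,-.003,-.013)],arm.read_ft_force(),arm.read_time())
if np.abs(np.array(C[0])-C[1]).max()<1.5: print(ticket.finish_job())
E
```

```text
[[(269.5, 222.5), (273.4845275878906, 218.8402099609375), (275.41802978515625, 214.90164184570312)], [(269.0, 222.5), (273.5517272949219, 219.3792724609375), (275.41802978515625, 214.90164184570312)]] [array([269.6789, 224.6488]), array([271.1665, 221.9296]), array([272.6366, 219.2422])] [-0.1866  0.7757  0.2084] 59.1417
the job is handed in; nothing more can be done
None
```

The job is handed in at about 59 s, with no verdict returned: by my camera measurements the tray's far edge is on the line (within about 0.5 mm), and the large, medium and small baskets hang nested on the hook, released and still.

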